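# Clamp and power-test a batch of hair clippers

### The job

Power-test the blue hair clippers lying on the green mat: lay each one the right way up in its own cradle of the grey test station, blade end towards the yellow knob side, then swing the clamp right down over them. With the clamp down pull the yellow knob out to its detent and push it fully back in, then swing the clamp up fully open again and lay all the clippers flat, right way up and side by side in the blue tray. Leave everything else on the bench where it is.

Things in the scene. Friction and masses are not known exactly. Their poses are not given: they have to be found in the camera images.
- clipper1: blue hair clipper with a black head and steel blade, 140 x 40 x 34 mm (x, y, z), 0.13 to 0.25 kg; origin at the centre of its underside, z up, blade end at -x. It starts flat on the mat, blade end within 0.45 rad of pointing at -x of the world. May be absent. Grip it across y; the blue part runs from x = -40 to +70 mm and is full width
- clipper1_blade (a point): point at the blade end of clipper1, 65 mm from its centre along its -x, 17 mm up
- clipper2: blue hair clipper with a black head and steel blade, 140 x 40 x 34 mm (x, y, z), 0.13 to 0.25 kg; origin at the centre of its underside, z up, blade end at -x. It starts flat on the mat, blade end within 0.45 rad of pointing at -x of the world. May be absent. Grip it across y; the blue part runs from x = -40 to +70 mm and is full width
- clipper2_blade (a point): point at the blade end of clipper2, 65 mm from its centre along its -x, 17 mm up
- clipper3: blue hair clipper with a black head and steel blade, 140 x 40 x 34 mm (x, y, z), 0.13 to 0.25 kg; origin at the centre of its underside, z up, blade end at -x. It starts flat on the mat, blade end within 0.45 rad of pointing at -x of the world. May be absent. Grip it across y; the blue part runs from x = -40 to +70 mm and is full width
- clipper3_blade (a point): point at the blade end of clipper3, 65 mm from its centre along its -x, 17 mm up
- station: grey test station fixed to the bench, chassis 190 x 270 x 55 mm with three open cradles side by side on top, 80 mm apart along its y, each for one clipper lying along the station's x; origin on the bench under the middle cradle's centre; front (knob side) 85 mm from the origin at its -x. Two hinge posts at the back (x = 90, y = +-113 mm) are 107 mm tall
- cradle0 (a point): centre of the floor of the right (station y = -80 mm) cradle, 55 mm above the bench; a seated clipper's origin lies here (within 16 mm). Cradle 50 mm wide between rails 10 mm high and 5 mm thick, 156 mm long between end stops (10 mm high in front, 14 mm at the back)
- cradle1 (a point): centre of the floor of the middle cradle, 55 mm above the bench; a seated clipper's origin lies here (within 16 mm). Cradle 50 mm wide between rails 10 mm high and 5 mm thick, 156 mm long between end stops (10 mm high in front, 14 mm at the back)
- cradle2 (a point): centre of the floor of the left (station y = +80 mm) cradle, 55 mm above the bench; a seated clipper's origin lies here (within 16 mm). Cradle 50 mm wide between rails 10 mm high and 5 mm thick, 156 mm long between end stops (10 mm high in front, 14 mm at the back)
- lever (a joint): angle of the clamp, a steel bail hinged about the station's y at its back; 0 = down, level over the clippers (bar 3 mm above their tops, 10 mm behind the cradle centres); grows as it swings up and back, 1.57 upright, stop at 1.85. Starts open at 1.45 to 1.7. Stiff hinge: stays where left, takes 3 to 5 N at the grip. Down: under 0.08, open: over 1.25
- hinge (a point): middle of the clamp's hinge line, at x = +90 mm in the station's frame, 99 mm above the bench
- lever_grip (a point): middle of the clamp's red round grip, 20 mm diameter, 72 mm long along the station's y, on the +y side 170 mm from the station's middle; in the station's frame at x = 90 - 80 cos(angle), z = 99 + 80 sin(angle) mm. A gripper pointing down, fingers closing along the station's x, can hold it and let it turn between the pads through the whole swing
- knob (a joint): travel of the yellow pull knob in m: 0 = fully in, 0.025 = out at its detent; it slides along the station's -x (out, towards the robot). Snaps over at mid travel, about 6 N, and stays in or out. Out means over 0.021, in under 0.004
- knob_grip (a point): centre of the knob's head: a yellow disc 32 mm in diameter and 20 mm thick with its axis along the station's x, 30 mm above the bench, 40 mm right (-y) of the station's middle, 36 mm in front of the front face when in (26 mm free behind the head); can be pinched from above across the station's y
- mat: green supply mat fixed to the bench, 200 x 290 x 2 mm; origin under its centre; on the left or the right of the station
- tray: blue shallow tray fixed to the bench on the other side, 200 x 290 x 30 mm outside, walls and floor 5 mm; origin under its centre; long side along its y. Takes the clippers side by side, each lying along its x, for instance 80 mm apart
- black_body: bystander, leave alone: bare black clipper body without a blue cover, same shape and size as a clipper (140 x 40 x 34 mm)
- driver: bystander, leave alone: screwdriver, 140 mm long
- oil: bystander, leave alone: small white bottle with a red cap, 38 mm across, 90 mm tall
- tape: bystander, leave alone: orange ring-shaped tape roll, 90 mm across, 24 mm high
- cells: bystander, leave alone: open cardboard box of orange cells, 110 x 130 x 64 mm
- combs: bystander, leave alone: grey bin of black combs, 100 x 130 x 45 mm
- carton: bystander, leave alone: white paper carton, 80 x 170 x 50 mm
Mind the look-alikes: they are no part of the job. What is shaped like the clipper3 but purple is not meant.

How it is judged:
By the outcome, as a careful person would: the job done as asked, in the order asked, and still so for the second after the job is handed in, with the robot touching nothing.
Of clipper1, clipper2, clipper3 only 2 to 3 are there at a start; the rules pass over those that are not, and their reading is None.
At some moment in a run one of clipper1, clipper2, clipper3 may be knocked a few centimetres aside while the robot is not near it.
Once in a run the grip may slacken for a moment while it holds something.
It also fails if it takes over 210 s, if anything falls off the work surface, if the arm or the gripper's body presses on something with over 40 N, if the wrist force passes 120 N, or if a joint passes its speed limit or range.

### The arm

A 6-joint arm with a two-finger parallel gripper is mounted at the origin on the work surface. World frame = base frame: x ahead of the robot, y to its left, z up, the work surface at z = 0. Lengths are in m, angles in rad, forces in N, time in s.
With the tool pointing down it reaches from about 0.375 to 0.975 m from the base axis. Payload 3.8 kg.
Tool frame: the origin (TCP) lies on the mounting face of the last link; the fingertips stand 166 mm ahead of it and the grasp point (between the pads) lies 147 mm ahead of it (manip.tip_extent is the distance from the TCP to the fingertips, in m); z points along the fingers, x is the direction in which the jaws open and shut, and the axes are right-handed (so a half turn about z gives the same grasp; the last joint's range is limited). The gripper opens to 88 mm and grips with 3 to 60 N. Pads are 18 mm wide; open, the fingers measure 123 mm over their backs; the gripper's body (75 mm by 187 mm) begins 45 mm behind the grasp point.
Start: joints at [1.303, 0.264, 1.604, -0, 1.274, -0.037], TCP at [0.154, 0.657, 0.405] pointing down, gripper open.
Joint ranges: [-2.63, 2.63], [-0.94, 2.18], [0.31, 2.57], [-1.31, 4.45], [0, 2.66], [-2.55, 2.55]. Speed limits (rad/s): [2.57, 2.57, 3.14, 3.14, 3.14, 3.14].

### API

Orientations are given as a rotation vector (axis times angle).
In Python, from workcell import manip, eyes, ticket gives the robot as it stands.
- The arm moves only by the shell command python3 -m jog 'ROWS' [FORCE]. ROWS is JSON, one flat list of numbers, 5 for each row, row after row: the opening, from 0 (shut) to 1 (fully open), then the shift along the tool's x, y, z in cm, then the turn about the tool's z in rad. In form: [fingers, tx, ty, tz, twist, fingers, tx, ty, tz, twist, ...]. A call has 1 to 8 rows; each row shifts and turns the commanded pose from where the row before left it, along the tool's axes as they then stand; what a row does not reach is not made up. A row lasts 1/10 s, in which the tool goes at most 50 mm and 8.59 degrees, less where a joint would pass 70% of its speed; a pose out of reach is approached as far as the arm can. A call with a gripper value outside its range is refused whole. The fingers move at their own pace and stop on an object; FORCE is the grip in N (left out, the last holds). Time passes only in rows, so rows that do not move let the fingers close. It gives the time, the measured TCP pose, the force and the opening at its end, in the units of the state.
- manip.get_state(): the state, without advancing time (a new reading comes with each control period).
- eyes.snapshot(name): name is "side" or "top" or "wrist"; returns (picture, depth): 480x640x3 uint8, red, green, blue; 480x640 float32, m along the optical axis (not along the pixel's ray), 0 where there is no reading.
- eyes.camera_model(name): a dict with "fx", "fy", "cx", "cy" (pixels), "R" (3x3) and "t" (3): a world point X has camera coordinates R X + t; the wrist camera has in their place "T_tool_cam" (4x4, takes a point from camera to tool coordinates, whose origin is the TCP and whose axes are the tool frame's). Camera axes: x right, y down, z forward; pixel columns grow to the right and rows downward; lengths in m; the calibration is good to about 2 mm. A picture is of the moment at which its call begins: read the wrist's pose just before it. camera_model takes no time and is no camera call.
- ticket.sign_off(): hands the job in, once; it reports no verdict.
The state is a dict: "clock": time; "joints": joint angles; "qd": joint speeds; "joint_efforts": joint torques, N m; "ee_pos": TCP position; "eef_rot": TCP orientation; "wrist_force": force on the tool from outside, world axes, zero at the start; "wrist_torque": the same for the moment, N m; "gripper_width": opening from 0.0 (shut) to 1.0 (fully open).
Only numpy, scipy, OpenCV 4.12 (cv2) and the standard library are available. Lean on these libraries where they do the work, as an engineer would, in place of code of your own. Each camera call takes 0.05 s, during which the arm holds its last target. There are 200 camera calls.

## Working session

There is one attempt and no reset: what is moved stays moved. The work goes in short steps, Python scripts to look and compute and a shell command to move; the robot and the scene stay as the last step left them, time stands still between calls to the robot, and variables do not carry over. Pictures are saved under pics/ and viewed, about 12 in all and at most 16, crops included, and the job is handed in when it is done.

```bash
mkdir -p pics; ls
python3 - <<'E'
from workcell import manip, eyes, ticket
import cv2,numpy as np
print(manip.get_state(), manip.tip_extent)
for n in ("top","side"):
    p,d=eyes.snapshot(n); cv2.imwrite(f"pics/{n}0.png",p[:,:,::-1]); np.save(f"pics/{n}0.npy",d)
    print(n,eyes.camera_model(n))
print(eyes.camera_model("wrist"))
E
```

```text
pics
{'clock': 0.0, 'joints': array([ 1.30304387e+00,  2.64724456e-01,  1.60534060e+00, -8.67000511e-06,
        1.27369808e+00, -3.69047006e-02]), 'qd': array([ 0.00022028,  0.00047595,  0.00011196,  0.00035072, -0.00089494,
        0.00154091]), 'joint_efforts': array([ 6.42774212e-04, -5.02119327e+01, -3.56869340e+01,  7.28037092e-02,
        2.95297382e-02, -1.71987431e-04]), 'ee_pos': array([0.1543592 , 0.65676812, 0.40342499]), 'eef_rot': array([ 2.46148336,  1.95002255, -0.00273988]), 'wrist_force': array([ 0.11253493, -0.34462302,  1.02195052]), 'wrist_torque': array([ 0.00073858, -0.05366169, -0.04273744]), 'gripper_width': 0.9992195456574047} 0.166
top {'fx': 541.5977219605865, 'fy': 541.5977219605865, 'cx': 318.48091719908234, 'cy': 244.7321084397178, 'R': array([[ 2.36482047e-03, -9.99920260e-01, -1.24049044e-02],
       [-9.90520809e-01, -6.38501336e-04, -1.37361274e-01],
       [ 1.37342400e-01,  1.26121507e-02, -9.90443334e-01]]), 't': array([0.01569475, 0.52049858, 1.59291405])}
side {'fx': 534.113038319686, 'fy': 534.113038319686, 'cx': 322.84360676588426, 'cy': 234.98068222929558, 'R': array([[ 0.82962432, -0.5582879 , -0.00617274],
       [-0.37500465, -0.54900369, -0.74697153],
       [ 0.41363631,  0.62202055, -0.66482737]]), 't': array([-0.40745492,  0.26463624,  1.01042474])}
{'fx': 399.96458550160224, 'fy': 399.96458550160224, 'cx': 325.74380439854997, 'cy': 243.31960179020098, 'T_tool_cam': array([[ 9.99999747e-01,  3.74820881e-04, -6.03803530e-04,
        -7.37221952e-04],
       [-1.64305502e-04,  9.48527017e-01,  3.16696181e-01,
        -8.20750184e-02],
       [ 6.91428303e-04, -3.16696002e-01,  9.48526839e-01,
         2.17185209e-02],
       [ 0.00000000e+00,  0.00000000e+00,  0.00000000e+00,
         1.00000000e+00]])}
```

View pics/top0.png

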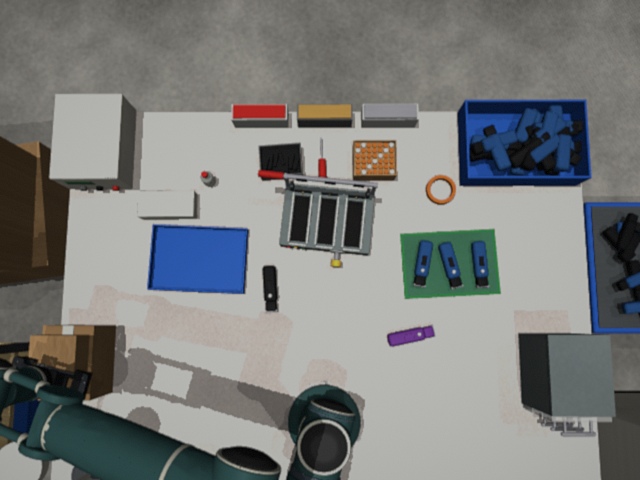

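View pics/side0.png

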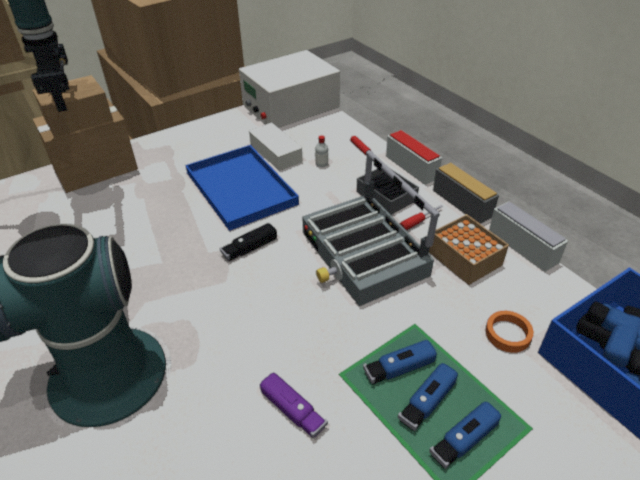

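Top view: three blue clippers on the mat at about (423,263), (451,265), (480,263), blades pointing down the image (-x). The station is at (328,220), its knob at (337,260) and its red grip at (271,175). The tray is at (198,260). The purple clipper and black body are decoys.

```bash
cat > h.py <<'E'
from workcell import manip, eyes
import cv2, numpy as np
from scipy.spatial.transform import Rotation as Ro
def cloud(d,m,R,t):
    v,u=np.mgrid[:480,:640]
    P=np.stack([(u-m['cx'])/m['fx']*d,(v-m['cy'])/m['fy']*d,d],-1)
    return (P-t)@R          # R^T (P - t)
def snap(name,save=None):
    if name=='wrist':
        s=manip.get_state(); p,d=eyes.snapshot(name); m=eyes.camera_model(name); T=np.array(m['T_tool_cam'])
        W=np.eye(4); W[:3,:3]=Ro.from_rotvec(s['eef_rot']).as_matrix(); W[:3,3]=s['ee_pos']; W=W@T
        R=W[:3,:3].T; t=-R@W[:3,3]
    else:
        p,d=eyes.snapshot(name); m=eyes.camera_model(name); R,t=m['R'],m['t']
    if save: cv2.imwrite(f'pics/{save}.png',p[:,:,::-1])
    return p,d,cloud(d,m,R,t),cv2.cvtColor(p,cv2.COLOR_RGB2HSV)
def rng(h,lo,hi): return cv2.inRange(h,lo,hi)>0
def blobs(mask,minpx):
    n,l,s,c=cv2.connectedComponentsWithStats(mask.astype(np.uint8))
    return [l==i for i in range(1,n) if s[i,4]>=minpx]
def rect(P):  # min-area rect of xy points: centre, long, short, angle of long axis
    (c,(w,h),a)=cv2.minAreaRect((P[:,:2]*1000).astype(np.float32))
    if w<h: w,h,a=h,w,a+90
    a=(a+90)%180-90
    return np.round([c[0],c[1],w,h,a],1)
def grip():
    s=manip.get_state(); R=Ro.from_rotvec(s['eef_rot']).as_matrix()
    return s['ee_pos']+R[:,2]*.147, R
def to(target,axis=None):
    """rows needed: shift of grasp point in tool axes (cm), twist (rad) to bring tool x parallel to angle axis (rad, mod pi)"""
    g,R=grip(); d=R.T@(np.array(target)-g)*100
    o=f"grasp {np.round(g,4)} shift_cm {np.round(d,2)}"
    if axis is not None:
        a=np.arctan2(R[1,0],R[0,0]); da=(a-axis+np.pi/2)%np.pi-np.pi/2
        o+=f" toolx {a:.3f} twist {da:.3f}"   # tool z down: +twist lowers world yaw
    print(o, 'tilt',np.round(R[:2,2],3),'j6',round(manip.get_state()['joints'][5],2))
E
python3 - <<'E'
from h import *
p,d,P,h=snap('top')
z=P[...,2]; x=P[...,0]; y=P[...,1]
blue=rng(h,(100,100,40),(125,255,255))
for b in blobs(blue&(z>.022)&(z<.06)&(x<.9)&(x>.3),40): print('blue',rect(P[b]),np.median(z[b]),b.sum())
g=rng(h,(50,80,40),(90,255,255))
for b in blobs(g,1000): print('green',rect(P[b]))
for b in blobs(rng(h,(20,100,80),(35,255,255))&(z>0)&(z<.2)&(x<.9),15): print('yellow',rect(P[b]),P[b].mean(0))
red=rng(h,(0,150,80),(6,255,255))|rng(h,(174,150,80),(180,255,255))
for b in blobs(red&(x<1.0)&(x>.3),15): print('red',rect(P[b]),P[b].mean(0))
roi=(x>.5)&(x<.95)&(abs(y)<.25)
for lo,hi in((.045,.075),(.085,.112),(.112,.25)):
  for b in blobs(roi&(z>lo)&(z<hi),40): print('st',lo,hi,rect(P[b]),P[b].mean(0),b.sum())
E
```

```text
blue [ 731.9 -558.2  400.9  167.5   62.1] 0.041379157048345175 563
blue [ 754.7 -774.4   49.7    8.5   -3.8] 0.04358953889715847 79
blue [483.6 463.  198.  130.8  -2.6] 0.02827137141432997 238
blue [477.1 312.7 199.  150.4  -1.9] 0.02965185264874718 236
blue [ 480.  -298.6  110.7   40.2  -11.9] 0.034794808525927035 427
blue [ 478.5 -467.   108.9   41.2    4.8] 0.034517745987833 439
blue [ 474.9 -375.1  108.9   39.5   14.8] 0.03461656848439347 425
green [ 449.6 -259.9  552.5  223.6  -81.2]
green [141.3 257.3 581.2 179.4 -76.4]
green [130.7  82.9 352.1 128.6 -47.7]
yellow [464.9 -34.6  26.9  18.9 -89.9] [ 0.46464507 -0.03482228  0.04241036]
red [925.  199.9 157.2  44.   89.9] [0.92557394 0.19921912 0.07561048]
red [762.6   6.4  56.6  18.6   0. ] [0.76214901 0.00661612 0.02369293]
red [698.7 148.6  66.2  19.7  84.7] [0.69794627 0.14781126 0.18741847]
red [724.  355.5  14.1  12.4  60.9] [0.72436974 0.35580232 0.09039404]
red [694.8 638.8  13.6  11.6 -73.7] [0.69499281 0.6385821  0.04399435]
st 0.045 0.075 [924.4 181.7 136.6  51.3 -88.8] [0.91835336 0.17684747 0.0670678 ] 458
st 0.045 0.075 [923.2  -1.2 168.5  51.9  89.7] [ 0.91686602 -0.0018203   0.06790509] 573
st 0.045 0.075 [ 923.8 -182.4  134.1   51.1   89.9] [ 0.91792336 -0.1810891   0.06793956] 495
st 0.045 0.075 [ 783.  -152.9  130.6  113.3  -89.9] [ 0.78419853 -0.15313929  0.05461483] 1558
st 0.045 0.075 [599.3  -8.2 270.1 194.8  84.1] [ 0.5982596  -0.007741    0.05678673] 5501
st 0.085 0.112 [690.1  97.   22.8  17.3 -39.6] [0.68972038 0.09706237 0.10314732] 41
st 0.112 0.25 [685.4  18.1 333.9  20.1  84.1] [0.68442516 0.02153696 0.18203214] 760
```

```bash
cat >> h.py <<'E'
SO=np.array([.5894,-.0072]); SY=np.radians(-5.9)
def st(x,y): c,s=np.cos(SY),np.sin(SY); return SO+[c*x-s*y,s*x+c*y]
E
python3 - <<'E'
from h import *
g,R=grip(); print(R.round(3))
for bx,by,a in((480,-298.6,-11.9),(474.9,-375.1,14.8),(478.5,-467,4.8)):
    a=np.radians(a); o=np.array([bx,by])/1000-.010*np.array([np.cos(a),np.sin(a)])
    print(o.round(4)); to([*o,.20],a+np.pi/2)
for c in(-.08,0,.08): print(st(.005,c))
E
```

```text
[[ 0.229  0.973 -0.   ]
 [ 0.973 -0.229 -0.002]
 [-0.002 -0.    -1.   ]]
[ 0.4702 -0.2965]
grasp [0.1543 0.6566 0.2567] shift_cm [-85.55  52.56   5.82] toolx 1.340 twist -0.023 tilt [-0.    -0.002] j6 -0.04
[ 0.4652 -0.3777]
grasp [0.1543 0.6566 0.2567] shift_cm [-93.56  53.93   5.83] toolx 1.340 twist -0.489 tilt [-0.    -0.002] j6 -0.04
[ 0.4685 -0.4678]
grasp [0.1543 0.6566 0.2567] shift_cm [-102.26   56.31    5.84] toolx 1.340 twist -0.315 tilt [-0.    -0.002] j6 -0.04
[ 0.58615011 -0.08729019]
[ 0.59437351 -0.00771396]
[0.60259692 0.07186226]
```

```bash
python3 -m jog '[0.7,-2.48,3.63,0,0, 0.7,-2.48,3.63,0,0, 0.7,-2.48,3.63,0,0, 0.7,-2.48,3.63,0,0, 0.7,-2.48,3.63,0,0, 0.7,-2.48,3.63,0,0, 0.7,-2.48,3.63,0,0, 0.7,-2.48,3.63,0,0]' 25
python3 -m jog '[0.7,-2.48,3.63,0,0, 0.7,-2.48,3.63,0,0, 0.7,-2.48,3.63,0,0, 0.7,-4.49,0.97,0,0, 0.7,-4.49,0.97,0,0, 0.7,-4.49,0.97,0,0, 0.7,-4.49,0.97,0,0, 0.7,-4.49,0.97,0,0]' 25
python3 -m jog '[0.7,-4.49,0.97,0,0, 0.7,-4.49,0.97,0,0, 0.7,-4.49,0.97,0,0, 0.7,-4.49,0.97,0,0, 0.7,-4.49,0.97,0,0, 0.7,-4.49,0.97,0,0, 0.7,-4.49,0.97,0,0, 0.7,-4.49,0.97,0,-0.02]' 25
cat >> h.py <<'E'
def clips(name,save=None,zlo=.022,zhi=.05,box=(.3,.75,-.65,-.15)):
    p,d,P,h=snap(name,save); x,y,z=P[...,0],P[...,1],P[...,2]
    m=rng(h,(100,100,40),(125,255,255))&(z>zlo)&(z<zhi)&(x>box[0])&(x<box[1])&(y>box[2])&(y<box[3])
    out=[]
    for b in blobs(m,60):
        r=rect(P[b]); a=np.radians(r[4]); out.append(r)
        q=r[:2]/1000-.010*np.array([np.cos(a),np.sin(a)])
        print('clip',r,'grasp at',q.round(4),'top z',np.median(z[b]).round(4),b.sum())
    return out
E
python3 - <<'E'
from h import *
clips('wrist','w1'); clips('top'); to([.4702,-.2965,.034],np.radians(78.1))
E
```

```text
clock: 0.95
ee_pos: [0.3925, 0.3959, 0.4045]
eef_rot: [2.462, 1.951, -0.0]
wrist_force: [0.5, -0.7, 0.7]
gripper_width: 0.699
clock: 1.75
ee_pos: [0.476, 0.0688, 0.4045]
eef_rot: [2.462, 1.951, -0.0]
wrist_force: [1.2, 0.5, -1.1]
gripper_width: 0.703
clock: 2.55
ee_pos: [0.4694, -0.2987, 0.4045]
eef_rot: [-2.443, -1.975, -0.0]
wrist_force: [0.6, -0.1, 1.1]
gripper_width: 0.701
clip [ 479.8 -300.7  107.6   38.7  -11.1] grasp at [ 0.47   -0.2988] top z 0.0336 4209
clip [ 474.8 -376.5  108.1   37.7   14.6] grasp at [ 0.4651 -0.379 ] top z 0.0336 4215
clip [ 478.2 -467.8  107.    37.9    3.6] grasp at [ 0.4682 -0.4684] top z 0.0336 4146
clip [ 714.  -454.3   90.7   37.1   64.6] grasp at [ 0.7097 -0.4633] top z 0.0368 1627
clip [ 711.5 -531.5  231.9   37.4   81.2] grasp at [ 0.71   -0.5414] top z 0.0355 197
clip [ 451.5 -381.9   58.7   38.2   14.9] grasp at [ 0.4418 -0.3845] top z 0.0339 185
grasp [ 0.4693 -0.3017  0.2574] shift_cm [ 5.700e-01 -2.000e-02  2.234e+01] toolx 1.355 twist -0.008 tilt [-0.    -0.002] j6 -1.97
```

```bash
python3 -m jog '[0.7,0.35,0,4.5,0, 0.7,0,0,4.5,0, 0.7,0,0,4.5,0, 0.7,0,0,4.5,0, 0.7,0,0,3.0,0, 0.7,0,0,1.3,0, 0.7,0,0,0,0, 0,0,0,0,0]' 30
python3 -m jog '[0,0,0,0,0, 0,0,0,0,0, 0,0,0,0,0, 0,0,0,-2,0, 0,0,0,-4,0, 0,0,0,-4,0, 0,0,0,-3,0, 0,0,0,0,0]' 30
python3 - <<'E'
from h import *
to([*st(.005,.08),.162],SY+np.pi/2)
E
```

```text
clock: 3.45
ee_pos: [0.4715, -0.2936, 0.183]
eef_rot: [2.441, 1.975, 0.001]
wrist_force: [-0.2, 0.3, 0.4]
gripper_width: 0.633
clock: 4.25
ee_pos: [0.4724, -0.2945, 0.3174]
eef_rot: [2.435, 1.969, 0.005]
wrist_force: [0.0, 0.3, -2.3]
gripper_width: 0.445
grasp [ 0.4737 -0.2954  0.1704] shift_cm [38.61  4.91  0.74] toolx 1.360 twist -0.108 tilt [ 0.009 -0.006] j6 -1.96
```

```bash
python3 -m jog '[0,2.3,0.3,0,0, 0,4.5,0.57,0,0, 0,4.5,0.57,0,0, 0,4.5,0.57,0,0, 0,4.5,0.57,0,0, 0,4.5,0.57,0,0, 0,4.5,0.57,0,0, 0,4.5,0.57,0,0]' 30
python3 -m jog '[0,4,0.5,0,-0.05, 0,0.8,0.1,0,-0.058, 0,0,0,0,0, 0,0,0,0,0]' 30
python3 - <<'E'
from h import *
to([*st(.005,.08),.087],SY+np.pi/2)
clips('wrist','w2',.1,.2,(.5,.8,-.1,.3));
E
```

```text
clock: 5.05
ee_pos: [0.5828, 0.03, 0.3096]
eef_rot: [-2.441, -1.974, 0.003]
wrist_force: [0.6, -1.1, -0.5]
gripper_width: 0.448
clock: 5.45
ee_pos: [0.5981, 0.0737, 0.31]
eef_rot: [-2.332, -2.102, 0.004]
wrist_force: [-0.2, -0.1, -1.7]
gripper_width: 0.454
grasp [0.5977 0.0737 0.163 ] shift_cm [-0.12  0.53  7.6 ] toolx 1.467 twist -0.001 tilt [-0.003 -0.001] j6 -1.39
clip [588.6  74.2  72.4  41.   -6.3] grasp at [0.5787 0.0753] top z 0.1595 14006
clip [648.5  68.3  38.3  22.7  85.5] grasp at [0.6477 0.0583] top z 0.1596 2855
```

View pics/w2.png

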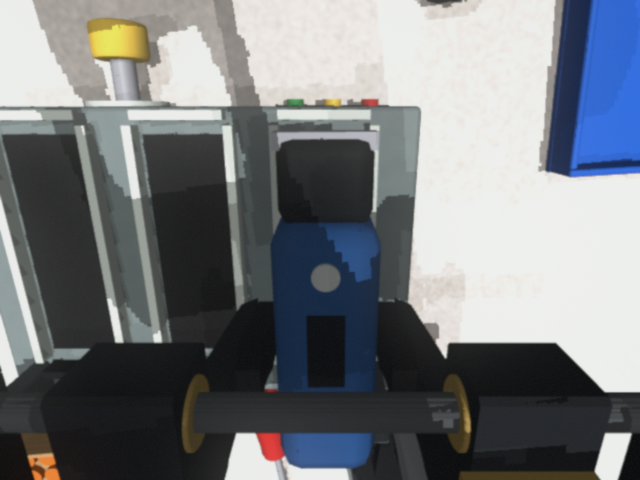

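The clipper is held square over the left cradle (cradle rails at about x=275 to 380 px). Lowering now.

```bash
python3 -m jog '[0,-0.1,0.3,3,0, 0,0,0,2.5,0, 0,0,0,1.2,0, 0,0,0,0.8,0, 0,0,0,0,0, 0,0,0,0,0, 0.62,0,0,0,0, 0.62,0,0,0,0]' 30
python3 -m jog '[0.62,0,0,0,0, 0.62,0,0,-2,0, 0.62,0,0,-4,0, 0.62,0,0,-3,0, 0.62,-1,-0.3,-3,0, 0.62,-3,-1,0,0, 0.62,-4,-1,0,0, 0.62,-4,-1.5,0,0]' 30
python3 - <<'E'
from h import *
clips('wrist',None,.075,.11,(.5,.8,-.1,.3)); clips('top')
to([.4651,-.379,.15],np.radians(90+14.6))
E
```

```text
clock: 6.3
ee_pos: [0.6022, 0.0725, 0.2375]
eef_rot: [2.332, 2.103, 0.002]
wrist_force: [-0.9, 0.6, 0.2]
gripper_width: 0.602
clock: 7.1
ee_pos: [0.5516, -0.0436, 0.3576]
eef_rot: [2.33, 2.105, 0.002]
wrist_force: [-0.4, -0.8, 0.9]
gripper_width: 0.622
clip [608.6  68.9 103.7  38.2  -5.5] grasp at [0.5986 0.0699] top z 0.0863 5977
clip [ 712.7 -530.9  233.3   36.6   81.4] grasp at [ 0.7112 -0.5408] top z 0.0358 190
clip [ 478.8 -467.3  110.1   41.3    4.6] grasp at [ 0.4688 -0.4681] top z 0.0344 437
clip [ 474.7 -375.4  108.5   39.3   14.8] grasp at [ 0.465 -0.378] top z 0.0342 428
grasp [ 0.5498 -0.0463  0.2099] shift_cm [-33.98  -4.89   6.05] toolx 1.464 twist -0.361 tilt [-0.001 -0.002] j6 -1.59
```

```bash
python3 -m jog '[0.7,-3.25,-0.47,0,0, 0.7,-4.4,-0.63,0,0, 0.7,-4.4,-0.63,0,0, 0.7,-4.4,-0.63,0,0, 0.7,-4.4,-0.63,0,0, 0.7,-4.4,-0.63,0,0, 0.7,-4.4,-0.63,0,0, 0.7,-4.4,-0.63,0,0]' 30
python3 -m jog '[0.7,0,0,0,-0.11, 0.7,0,0,0,-0.11, 0.7,0,0,0,-0.1, 0.7,0,0,0,0, 0.7,0,0,0,0]' 30
python3 - <<'E'
from h import *
r=clips('wrist')
to([.4651,-.3785,.034],np.radians(90+14.6))
E
```

```text
clock: 8.0
ee_pos: [0.4682, -0.3779, 0.357]
eef_rot: [2.332, 2.104, 0.001]
wrist_force: [0.6, 0.6, 0.4]
gripper_width: 0.7
clock: 8.5
ee_pos: [0.4686, -0.3763, 0.3567]
eef_rot: [1.97, 2.447, 0.0]
wrist_force: [0.7, -0.2, -1.0]
gripper_width: 0.696
clip [ 477.7 -468.4  106.9   38.2    3.8] grasp at [ 0.4677 -0.4691] top z 0.0336 5851
clip [ 474.5 -377.8  107.1   38.9   14.5] grasp at [ 0.4648 -0.3803] top z 0.0337 5487
clip [ 722.3 -427.    50.    24.9   38.5] grasp at [ 0.7145 -0.4332] top z 0.0364 874
grasp [ 0.4686 -0.3762  0.2097] shift_cm [-0.15 -0.4  17.57] toolx 1.786 twist -0.039 tilt [0. 0.] j6 -2.5
```

```bash
python3 -m jog '[0.7,-0.25,-0.35,4.5,0, 0.7,0,0,4.5,0, 0.7,0,0,4.5,0, 0.7,0,0,2.8,0, 0.7,0,0,1.25,0, 0.7,0,0,0,0, 0,0,0,0,0, 0,0,0,0,0]' 30
python3 -m jog '[0,0,0,0,0, 0,0,0,0,0, 0,0,0,-2,0, 0,0,0,-4,0, 0,0,0,-4,0, 0,0,0,-3,0, 0,0,0,0,0.1, 0,0,0,0,0.1]' 30
python3 - <<'E'
from h import *
to([*st(.005,.0),.165],SY+np.pi/2)
E
```

```text
clock: 9.35
ee_pos: [0.4665, -0.3807, 0.1836]
eef_rot: [1.965, 2.446, -0.0]
wrist_force: [-0.1, 0.0, -0.2]
gripper_width: 0.546
clock: 10.15
ee_pos: [0.4656, -0.3802, 0.3137]
eef_rot: [2.204, 2.233, 0.0]
wrist_force: [0.0, 0.2, -3.0]
gripper_width: 0.454
grasp [ 0.466  -0.3806  0.1667] shift_cm [37.12 13.32  0.1 ] toolx 1.584 twist 0.116 tilt [ 0.003 -0.003] j6 -2.31
```

```bash
python3 -m jog '[0,2.5,0.9,0,0, 0,4.33,1.553,0,0, 0,4.33,1.553,0,0, 0,4.33,1.553,0,0, 0,4.33,1.553,0,0, 0,4.33,1.553,0,0, 0,4.33,1.553,0,0, 0,4.33,1.553,0,0]' 30
python3 -m jog '[0,3.7,1.327,0,0.06, 0,0.55,0.2,0,0.056, 0,0,0,0,0, 0,0,0,0,0]' 30
python3 - <<'E'
from h import *
to([*st(.005,.0),.087],SY+np.pi/2)
clips('wrist',None,.1,.2,(.5,.8,-.2,.2));
E
```

```text
clock: 10.95
ee_pos: [0.5774, -0.0479, 0.3116]
eef_rot: [2.202, 2.24, 0.0]
wrist_force: [1.1, 0.9, -1.4]
gripper_width: 0.452
clock: 11.35
ee_pos: [0.5919, -0.0072, 0.3112]
eef_rot: [2.326, 2.111, -0.001]
wrist_force: [-0.3, -0.5, -2.6]
gripper_width: 0.455
grasp [ 0.5918 -0.0073  0.1642] shift_cm [-0.02  0.26  7.72] toolx 1.474 twist 0.006 tilt [-0.    -0.001] j6 -1.53
clip [582.3  -7.6  71.2  39.9  -3.3] grasp at [ 0.5723 -0.007 ] top z 0.1612 14005
clip [642.2 -11.3  37.7  22.7  82.1] grasp at [ 0.6408 -0.0212] top z 0.1616 2963
```

```bash
python3 -m jog '[0,0,0.1,3,0.04, 0,0,0,2.5,0, 0,0,0,1.3,0, 0,0,0,0.8,0, 0,0,0,0,0, 0,0,0,0,0, 0.62,0,0,0,0, 0.62,0,0,0,0]' 30
python3 -m jog '[0.62,0,0,0,0, 0.62,0,0,-2,0, 0.62,0,0,-4,0, 0.62,0,0,-3,0, 0.62,-1,-0.3,-3,0, 0.62,-3,-1,0,0, 0.62,-4,-1,0,0, 0.62,-4,-1.5,0,0]' 30
python3 - <<'E'
from h import *
clips('wrist',None,.075,.11,(.5,.8,-.1,.3)); clips('top')
to([.4682,-.469,.15],np.radians(90+4))
E
```

```text
clock: 12.2
ee_pos: [0.5937, -0.0074, 0.236]
eef_rot: [2.369, 2.061, 0.002]
wrist_force: [0.2, -1.1, 0.1]
gripper_width: 0.607
clock: 13.0
ee_pos: [0.5389, -0.1215, 0.3562]
eef_rot: [2.367, 2.063, 0.002]
wrist_force: [-0.1, -0.2, 0.5]
gripper_width: 0.62
clip [610.   69.  106.9  39.5  -5.4] grasp at [0.6    0.0699] top z 0.0863 6266
clip [599.7 -11.1 102.7  38.1  -6.3] grasp at [ 0.5898 -0.01  ] top z 0.0863 5902
clip [ 712.  -531.9  231.7   35.6   81.5] grasp at [ 0.7105 -0.5418] top z 0.0361 195
clip [ 478.1 -467.6  109.2   39.8    3.8] grasp at [ 0.4681 -0.4683] top z 0.0341 440
grasp [ 0.5371 -0.1241  0.2085] shift_cm [-35.11  -1.92   5.91] toolx 1.428 twist -0.212 tilt [-0.001 -0.002] j6 -1.7
```

```bash
python3 -m jog '[0.7,-3.2,-0.17,0,0, 0.7,-4.56,-0.25,0,0, 0.7,-4.56,-0.25,0,0, 0.7,-4.56,-0.25,0,0, 0.7,-4.56,-0.25,0,0, 0.7,-4.56,-0.25,0,0, 0.7,-4.56,-0.25,0,0, 0.7,-4.56,-0.25,0,0]' 30
python3 -m jog '[0.7,0,0,0,-0.11, 0.7,0,0,0,-0.1, 0.7,0,0,0,0, 0.7,0,0,0,0]' 30
python3 - <<'E'
from h import *
r=clips('wrist')
to([.4680,-.4687,.034],np.radians(90+3.8))
E
```

```text
clock: 13.9
ee_pos: [0.4715, -0.4672, 0.3553]
eef_rot: [2.369, 2.062, 0.001]
wrist_force: [1.0, -0.7, -0.7]
gripper_width: 0.7
clock: 14.3
ee_pos: [0.4719, -0.4655, 0.3551]
eef_rot: [-2.143, -2.297, -0.0]
wrist_force: [-0.8, -0.2, 0.5]
gripper_width: 0.698
clip [ 478.  -469.5  107.8   38.9    3.9] grasp at [ 0.468  -0.4702] top z 0.0337 5522
clip [ 710.6 -500.6  156.5    4.6   89.7] grasp at [ 0.7105 -0.5106] top z 0.0367 3999
grasp [ 0.4719 -0.4654  0.2082] shift_cm [-0.3  -0.41 17.42] toolx 1.641 twist 0.004 tilt [0. 0.] j6 -2.46
```

```bash
python3 -m jog '[0.7,-0.4,-0.4,4.5,0, 0.7,0,0,4.5,0, 0.7,0,0,4.5,0, 0.7,0,0,2.7,0, 0.7,0,0,1.2,0, 0.7,0,0,0,0, 0,0,0,0,0, 0,0,0,0,0]' 30
python3 -m jog '[0,0,0,0,0, 0,0,0,0,0, 0,0,0,-2,0, 0,0,0,-4,0, 0,0,0,-4,0, 0,0,0,-3,0, 0,0,0,0,0, 0,0,0,0,0.0]' 30
python3 - <<'E'
from h import *
to([*st(.005,-.08),.165],SY+np.pi/2)
E
```

```text
clock: 15.15
ee_pos: [0.4688, -0.4711, 0.1839]
eef_rot: [2.138, 2.296, -0.001]
wrist_force: [0.0, -0.5, 0.2]
gripper_width: 0.545
clock: 15.95
ee_pos: [0.4676, -0.4702, 0.3118]
eef_rot: [2.14, 2.298, -0.0]
wrist_force: [-0.5, -0.5, -3.0]
gripper_width: 0.454
grasp [ 0.4677 -0.4704  0.1648] shift_cm [37.38 14.53 -0.06] toolx 1.642 twist 0.174 tilt [ 0.001 -0.001] j6 -2.47
```

```bash
python3 -m jog '[0,2.5,0.97,0,0, 0,4.36,1.695,0,0, 0,4.36,1.695,0,0, 0,4.36,1.695,0,0, 0,4.36,1.695,0,0, 0,4.36,1.695,0,0, 0,4.36,1.695,0,0, 0,4.36,1.695,0,0]' 30
python3 -m jog '[0,3.7,1.43,0,0.06, 0,0.6,0.25,0,0.06, 0,0,0,0,0.054, 0,0,0,0,0, 0,0,0,0,0]' 30
python3 - <<'E'
from h import *
to([*st(.005,-.08),.087],SY+np.pi/2)
clips('wrist','w3',.1,.2,(.5,.8,-.3,.1));
E
```

```text
clock: 16.75
ee_pos: [0.5712, -0.1296, 0.3079]
eef_rot: [-2.138, -2.296, 0.004]
wrist_force: [0.9, 0.4, -2.4]
gripper_width: 0.452
clock: 17.25
ee_pos: [0.5853, -0.0876, 0.3089]
eef_rot: [-2.329, -2.104, 0.004]
wrist_force: [0.5, 0.2, -2.3]
gripper_width: 0.45
grasp [ 0.5848 -0.0876  0.1619] shift_cm [0.04 0.16 7.49] toolx 1.469 twist 0.001 tilt [-0.004  0.001] j6 -1.66
clip [575.8 -87.2  71.1  40.3  -6.3] grasp at [ 0.5659 -0.0861] top z 0.1588 13748
clip [635.5 -93.5  38.4  23.6  85.3] grasp at [ 0.6347 -0.1035] top z 0.1589 3023
```

```bash
python3 -m jog '[0,0,0.15,3,0, 0,0,0,2.5,0, 0,0,0,1.1,0, 0,0,0,0.75,0, 0,0,0,0,0, 0,0,0,0,0, 0.62,0,0,0,0, 0.62,0,0,0,0]' 30
python3 -m jog '[0.62,0,0,0,0, 0.62,0,0,-2,0, 0.62,0,0,-4,0, 0.62,0,0,-4,0, 0.62,0,-2,-4,0, 0.62,0,-4,-3,0, 0.62,0,-4,0,0, 0.62,0,0,0,0]' 30
python3 - <<'E'
from h import *
clips('wrist','w4',.075,.11,(.5,.8,-.2,.3))
p,d,P,h=snap('side'); x,y,z=P[...,0],P[...,1],P[...,2]
red=rng(h,(0,150,60),(6,255,255))|rng(h,(174,150,60),(180,255,255))
for b in blobs(red&(z>.1)&(x<.85),20): print('red',rect(P[b]),P[b].mean(0),z[b].max())
to([*st(.092,.172),.26],SY)
E
```

```text
clock: 18.1
ee_pos: [0.5884, -0.0881, 0.239]
eef_rot: [2.331, 2.103, 0.002]
wrist_force: [0.1, -0.4, -0.6]
gripper_width: 0.604
clock: 18.9
ee_pos: [0.4847, -0.077, 0.4088]
eef_rot: [2.333, 2.104, 0.0]
wrist_force: [-0.3, -0.1, -0.3]
gripper_width: 0.62
clip [585.7  71.2  58.5  38.7  -5.3] grasp at [0.5757 0.0721] top z 0.086 2394
clip [563.5  -6.9  37.7  29.8  83.5] grasp at [ 0.5624 -0.0168] top z 0.0853 890
clip [595.7 -89.8 103.1  39.5  -5.9] grasp at [ 0.5858 -0.0888] top z 0.0866 3950
clip [631.7 -30.5  40.6  14.3  11. ] grasp at [ 0.6219 -0.0324] top z 0.085 403
grasp [ 0.488  -0.0776  0.2614] shift_cm [25.24 18.56  0.17] toolx 1.468 twist -1.571 tilt [ 0.002 -0.   ] j6 -1.68
```

View pics/w4.png

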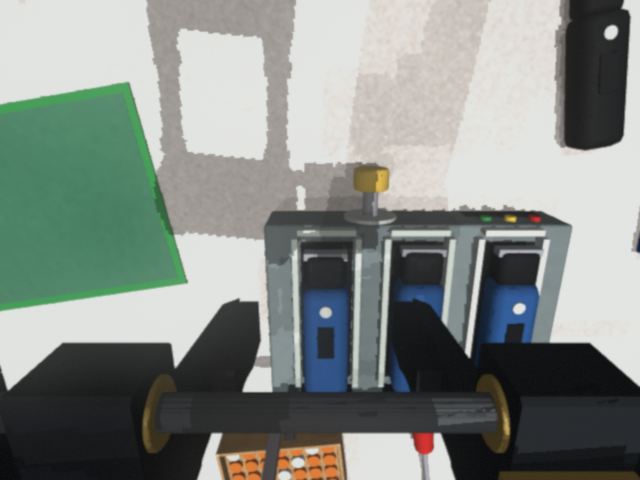

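The wrist view shows all three clippers seated blade forward. Next is the lever.

```bash
python3 -m jog '[0.6,3.15,2.32,0,0, 0.6,3.15,2.32,0,0, 0.6,3.15,2.32,0,0, 0.6,3.15,2.32,0,0, 0.6,3.15,2.32,0,0, 0.6,3.15,2.32,0,0, 0.6,3.15,2.32,0,0, 0.6,3.15,2.32,0,0]' 10
python3 -m jog '[0.6,0,0,0,0.143, 0.6,0,0,0,0.143, 0.6,0,0,0,0.143, 0.6,0,0,0,0.143, 0.6,0,0,0,0.143, 0.6,0,0,0,0.143, 0.6,0,0,0,0.143, 0.6,0,0,0,0.143]' 10
python3 -m jog '[0.6,0,0,0,0.143, 0.6,0,0,0,0.143, 0.6,0,0,0,0.141, 0.6,0,0,0,0, 0.6,0,0,0,0]' 10
python3 - <<'E'
from h import *
p,d,P,h=snap('wrist','w5'); x,y,z=P[...,0],P[...,1],P[...,2]
red=rng(h,(0,150,60),(6,255,255))|rng(h,(174,150,60),(180,255,255))
for b in blobs(red&(z>.1)&(x<.85),20): print('red',rect(P[b]),P[b].mean(0),z[b].max())
to([*st(.092,.172),.179],SY)
E
```

```text
clock: 19.8
ee_pos: [0.701, 0.1557, 0.4062]
eef_rot: [-2.332, -2.105, 0.001]
wrist_force: [1.0, -0.4, 0.6]
gripper_width: 0.603
clock: 20.6
ee_pos: [0.7001, 0.1544, 0.4062]
eef_rot: [-3.102, -0.498, 0.001]
wrist_force: [-0.7, -0.2, 0.1]
gripper_width: 0.596
clock: 21.1
ee_pos: [0.6996, 0.1542, 0.4066]
eef_rot: [3.138, -0.156, -0.001]
wrist_force: [-0.0, -0.1, 1.0]
gripper_width: 0.599
red [701.3 175.  121.5  18.3  84.1] [0.69897939 0.15167819 0.18651457] 0.3849100932210345
grasp [0.6993 0.1542 0.2598] shift_cm [-0.06 -0.02  8.08] toolx -0.100 twist 0.003 tilt [-0.001 -0.   ] j6 0.28
```

```bash
python3 -m jog '[0.6,0,0,3,0, 0.6,0,0,3,0, 0.6,0,0,2,0, 0.6,0,0,0,0, 0,0,0,0,0, 0,0,0,0,0, 0,0,0,0,0, 0,0,0,0,0]' 12
python3 -m jog '[0,-1.59,0,0.11,0, 0,-1.54,0,0.43,0, 0,-1.42,0,0.72,0, 0,-1.25,0,0.99,0, 0,0,0,0,0]' 12
python3 - <<'E'
from h import *
to([*st(.010,.172),.099],SY)
E
```

```text
clock: 21.95
ee_pos: [0.6992, 0.1541, 0.3295]
eef_rot: [-3.137, 0.161, -0.004]
wrist_force: [-0.2, -0.2, -0.7]
gripper_width: 0.259
clock: 22.45
ee_pos: [0.6406, 0.1604, 0.3061]
eef_rot: [-3.136, 0.161, -0.003]
wrist_force: [-1.2, 1.7, -0.7]
gripper_width: 0.224
grasp [0.6408 0.1605 0.1591] shift_cm [-2.4   0.02  6.01] toolx -0.103 twist 0.000 tilt [0.002 0.001] j6 0.31
```

```bash
python3 -m jog '[0,-1.03,0,1.22,0, 0,-0.77,0,1.40,0, 0,-0.47,0,1.53,0, 0,-0.16,0,1.59,0, 0,0,0,0.2,0, 0,0,0,0.1,0, 0,0,0,0,0]' 12
python3 - <<'E'
from h import *
to([*st(.010,.172),.099],SY); print(manip.get_state()['wrist_force'])
p,d,P,h=snap('side','s1')
cv2.imwrite('pics/s1c.png',cv2.resize(p[150:330,250:490,::-1],None,fx=3,fy=3))
E
```

```text
clock: 23.15
ee_pos: [0.6169, 0.1628, 0.2438]
eef_rot: [-3.137, 0.162, 0.001]
wrist_force: [3.0, 4.5, -3.2]
gripper_width: 0.202
grasp [0.6168 0.1629 0.0968] shift_cm [ 0.02 -0.   -0.22] toolx -0.103 twist -0.000 tilt [-0.001  0.   ] j6 0.32
[ 3.00237629  4.53331445 -3.21026536]
```

View pics/s1c.png

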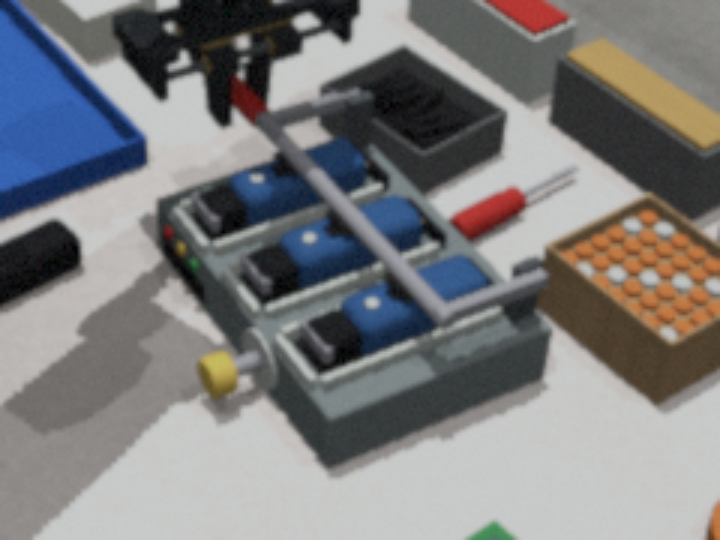

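```bash
python3 -m jog '[0.6,0,0,0,0, 0.6,0,0,0,0, 0.6,0,0,0,0, 0.6,0,0,-3,0, 0.6,0,0,-4,0, 0.6,0,0,-4,0, 0.6,0,0,0,-0.143, 0.6,0,0,0,-0.143]' 30
python3 -m jog '[0.6,0,0,0,-0.143, 0.6,0,0,0,-0.143, 0.6,0,0,0,-0.143, 0.6,0,0,0,-0.143, 0.6,0,0,0,-0.143, 0.6,0,0,0,-0.143, 0.6,0,0,0,-0.143, 0.6,0,0,0,-0.143]' 30
python3 -m jog '[0.6,0,0,0,-0.141, 0.6,0,-4,0,0, 0.6,0,-4,0,0, 0.6,-4,-2,0,0, 0.6,-4,-2,0,0, 0.6,-4,0,0,0, 0.6,-4,0,0,0, 0.6,0,0,0,0]' 30
python3 - <<'E'
from h import *
def look(n):
    p,d,P,h=snap(n); x,y,z=P[...,0],P[...,1],P[...,2]
    for b in blobs(rng(h,(20,100,80),(35,255,255))&(z>0)&(z<.1)&(x<.6)&(x>.35),15): print(n,'yellow',rect(P[b]),P[b].mean(0))
    red=rng(h,(0,150,60),(6,255,255))|rng(h,(174,150,60),(180,255,255))
    for b in blobs(red&(y>.1)&(y<.25)&(x<.72),20): print(n,'red',rect(P[b]),P[b].mean(0),z[b].max())
look('wrist');look('side');look('top')
to([*st(-.123,-.04),.037],SY+np.pi/2)
E
```

```text
clock: 24.0
ee_pos: [0.6173, 0.1623, 0.3576]
eef_rot: [-3.128, -0.296, -0.006]
wrist_force: [-0.3, 0.1, -0.5]
gripper_width: 0.602
clock: 24.8
ee_pos: [0.6166, 0.1621, 0.3547]
eef_rot: [-2.469, -1.942, 0.002]
wrist_force: [0.3, -1.0, -0.4]
gripper_width: 0.598
clock: 25.6
ee_pos: [0.48, 0.0122, 0.355]
eef_rot: [2.336, 2.099, -0.003]
wrist_force: [0.2, 0.2, 0.2]
gripper_width: 0.596
wrist yellow [464.7 -35.1  30.   19.4  84.3] [ 0.46315565 -0.03379642  0.03961018]
wrist yellow [511.7  86.4  12.4   4.9  85.2] [0.51112627 0.0849735  0.040718  ]
wrist red [513.5 107.    8.    3.8  84. ] [0.51350048 0.10686851 0.04243961] 0.04397892624315116
side yellow [464.4 -38.1  28.3  20.3  88. ] [ 0.46209466 -0.04175244  0.03979492]
top yellow [460.9 -26.9  12.6   7.4  82.2] [ 0.46095782 -0.02685191  0.0399533 ]
top red [616.4 156.7  66.2  15.9  84.2] [0.61551844 0.15556042 0.10971282] 0.11936745058232073
grasp [0.481  0.0156 0.2079] shift_cm [-5.16 -1.27 17.09] toolx 1.467 twist -0.001 tilt [-0.  0.] j6 -1.49
```

```bash
python3 -m jog '[0.6,-2.6,-0.7,0,0, 0.6,-2.6,-0.6,0,0, 0.6,0,0,4.5,0, 0.6,0,0,4.5,0, 0.6,0,0,4.5,0, 0.6,0,0,2.5,0, 0.6,0,0,1,0, 0.6,0,0,0,0]' 35
python3 -m jog '[0,0,0,0,0, 0,0,0,0,0, 0,0,0,0,0, 0,0,0,0,0, 0,0,0,0,0]' 35
python3 - <<'E'
from h import *
to([*st(-.123,-.04),.037],SY+np.pi/2)
E
```

```text
clock: 26.55
ee_pos: [0.4624, -0.0338, 0.1835]
eef_rot: [-2.329, -2.104, 0.003]
wrist_force: [0.5, 0.0, -0.8]
gripper_width: 0.6
clock: 27.05
ee_pos: [0.464, -0.0346, 0.1864]
eef_rot: [2.332, 2.102, 0.005]
wrist_force: [0.6, 4.1, 6.4]
gripper_width: 0.358
grasp [ 0.4645 -0.0345  0.0394] shift_cm [-0.   -0.16  0.24] toolx 1.467 twist -0.001 tilt [0.004 0.001] j6 -1.6
```

```bash
python3 -m jog '[0,0,-0.6,0,0, 0,0,-0.6,0,0, 0,0,-0.6,0,0, 0,0,-0.6,0,0, 0,0,-0.3,0,0, 0,0,0,0,0, 0,0,0,0,0]' 35
python3 - <<'E'
from h import *
to([*st(-.123-.025,-.04),.037],SY+np.pi/2); p,d,P,h=snap('wrist'); x,y,z=P[...,0],P[...,1],P[...,2]
p,d,P,h=snap('side','s2'); x,y,z=P[...,0],P[...,1],P[...,2]
cv2.imwrite('pics/s2c.png',cv2.resize(p[190:340,230:430,::-1],None,fx=3,fy=3))
E
```

```text
clock: 27.75
ee_pos: [0.4383, -0.0319, 0.1865]
eef_rot: [2.33, 2.1, 0.009]
wrist_force: [4.9, 4.8, 0.7]
gripper_width: 0.358
grasp [ 0.4394 -0.0319  0.0395] shift_cm [ 0.   -0.14  0.25] toolx 1.467 twist -0.001 tilt [0.008 0.   ] j6 -1.6
```

View pics/s2c.png

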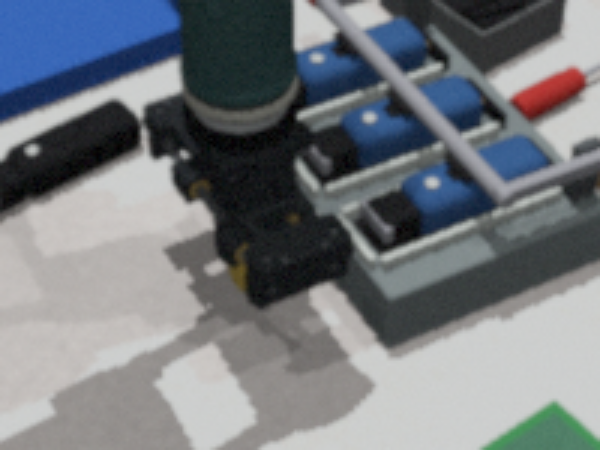

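```bash
python3 -m jog '[0.6,0,0,0,0, 0.6,0,0,0,0, 0.6,0,0,0,0, 0.6,0,0,-4,0, 0.6,0,0,-4,0, 0.6,0,0,0,0]' 35
python3 - <<'E'
from h import *
p,d,P,h=snap('wrist','w6'); x,y,z=P[...,0],P[...,1],P[...,2]
for b in blobs(rng(h,(20,100,80),(35,255,255))&(z>0)&(z<.1)&(x<.6)&(x>.35),15): print('yellow',rect(P[b]),P[b].mean(0),b.sum())
print(st(-.146,-.04))
to([*st(-.148,-.04),.037],SY+np.pi/2)
E
```

```text
clock: 28.45
ee_pos: [0.4383, -0.0325, 0.2697]
eef_rot: [2.327, 2.099, 0.009]
wrist_force: [0.3, -0.1, -0.6]
gripper_width: 0.601
yellow [439.5 -33.1  30.2  20.1  84.8] [ 0.43710629 -0.03268536  0.0388536 ] 2157
[ 0.44006169 -0.0319804 ]
grasp [ 0.4381 -0.0325  0.1204] shift_cm [ 0.08 -0.06  8.34] toolx 1.468 twist 0.000 tilt [ 0.006 -0.001] j6 -1.6
```

```bash
python3 -m jog '[0.6,0,0,4,0, 0.6,0,0,3.2,0, 0.6,0,0,1,0, 0.6,0,0,0,0, 0,0,0,0,0, 0,0,0,0,0, 0,0,0,0,0, 0,0,0,0,0]' 35
python3 -m jog '[0,0,0.6,0,0, 0,0,0.6,0,0, 0,0,0.6,0,0, 0,0,0.6,0,0, 0,0,0.3,0,0, 0,0,0.1,0,0, 0,0,0,0,0]' 35
python3 -m jog '[0.6,0,0,0,0, 0.6,0,0,0,0, 0.6,0,0,0,0, 0.6,0,0,-4,0, 0.6,0,0,-4,0, 0.6,0,0,-4,0, 0.6,0,-1,-2,0, 0.6,0,0,0,0]' 12
python3 - <<'E'
from h import *
p,d,P,h=snap('wrist','w6'); x,y,z=P[...,0],P[...,1],P[...,2]
for b in blobs(rng(h,(20,100,80),(35,255,255))&(z>0)&(z<.1)&(x<.6)&(x>.35),15): print('yellow',rect(P[b]),P[b].mean(0),b.sum())
to([*st(.011,.172),.20],SY)
E
```

```text
clock: 29.3
ee_pos: [0.4369, -0.0318, 0.1841]
eef_rot: [2.332, 2.103, 0.004]
wrist_force: [1.0, 3.3, 2.9]
gripper_width: 0.352
clock: 30.0
ee_pos: [0.463, -0.0345, 0.1837]
eef_rot: [-2.33, -2.102, 0.004]
wrist_force: [-7.7, 5.5, 16.8]
gripper_width: 0.351
clock: 30.8
ee_pos: [0.4548, -0.0342, 0.3262]
eef_rot: [2.329, 2.101, 0.006]
wrist_force: [0.8, 0.3, -0.1]
gripper_width: 0.602
yellow [464.4 -35.5  29.9  19.7  83.4] [ 0.46207884 -0.03524373  0.03882729] 1365
yellow [511.9  87.   13.5   5.   83.7] [0.5109944  0.08490324 0.04036122] 134
grasp [ 0.4548 -0.0342  0.177 ] shift_cm [21.26 14.22 -2.25] toolx 1.468 twist -1.571 tilt [ 0.004 -0.001] j6 -1.6
```

```bash
python3 -m jog '[0.6,2.66,1.78,-0.5,0, 0.6,2.66,1.78,-0.5,0, 0.6,2.66,1.78,-0.5,0, 0.6,2.66,1.78,-0.5,0, 0.6,2.66,1.78,-0.25,0, 0.6,2.66,1.78,0,0, 0.6,2.66,1.78,0,0, 0.6,2.66,1.78,0,0]' 12
python3 -m jog '[0.6,0,0,0,0.143, 0.6,0,0,0,0.143, 0.6,0,0,0,0.143, 0.6,0,0,0,0.143, 0.6,0,0,0,0.143, 0.6,0,0,0,0.143, 0.6,0,0,0,0.143, 0.6,0,0,0,0.143]' 12
python3 -m jog '[0.6,0,0,0,0.143, 0.6,0,0,0,0.143, 0.6,0,0,0,0.141, 0.6,0,0,0,0, 0.6,0,0,0,0]' 12
python3 - <<'E'
from h import *
p,d,P,h=snap('wrist','w7'); x,y,z=P[...,0],P[...,1],P[...,2]
red=rng(h,(0,150,60),(6,255,255))|rng(h,(174,150,60),(180,255,255))
for b in blobs(red&(z>.05)&(x<.7)&(y<.3)&(z<.15),20): print('red',rect(P[b]),P[b].mean(0),z[b].max())
to([*st(.010,.172),.100],SY)
E
```

```text
clock: 31.65
ee_pos: [0.6177, 0.1641, 0.3418]
eef_rot: [-2.331, -2.103, 0.006]
wrist_force: [-0.3, -0.2, 0.0]
gripper_width: 0.6
clock: 32.45
ee_pos: [0.617, 0.163, 0.3417]
eef_rot: [3.101, 0.497, -0.007]
wrist_force: [0.3, 0.3, -0.5]
gripper_width: 0.598
clock: 32.95
ee_pos: [0.6171, 0.163, 0.343]
eef_rot: [3.137, -0.156, -0.005]
wrist_force: [-0.6, -0.4, -0.8]
gripper_width: 0.601
red [616.8 157.1  70.4  18.6  83.5] [0.61685563 0.15828339 0.10796455] 0.11122417674166275
grasp [0.6168 0.163  0.1965] shift_cm [0.05 0.   9.65] toolx -0.100 twist 0.003 tilt [-0.002 -0.001] j6 0.32
```

```bash
python3 -m jog '[0.6,0,0,4,0, 0.6,0,0,4,0, 0.6,0,0,1.6,0, 0.6,0,0,0,0, 0,0,0,0,0, 0,0,0,0,0, 0,0,0,0,0, 0,0,0,0,0]' 12
python3 -m jog '[0,0.16,0,-1.59,0, 0,0.47,0,-1.53,0, 0,0.77,0,-1.40,0, 0,1.03,0,-1.22,0, 0,1.25,0,-0.99,0, 0,1.42,0,-0.72,0, 0,1.54,0,-0.43,0, 0,1.59,0,-0.11,0]' 12
python3 -m jog '[0,0,0,0,0, 0.6,0,0,0,0, 0.6,0,0,0,0, 0.6,0,0,0,0, 0.6,0,0,-3,0, 0.6,0,0,-4,0, 0.6,0,0,0,-0.143, 0.6,0,0,0,-0.143]' 30
python3 - <<'E'
from h import *
p,d,P,h=snap('side'); x,y,z=P[...,0],P[...,1],P[...,2]
red=rng(h,(0,150,60),(6,255,255))|rng(h,(174,150,60),(180,255,255))
for b in blobs(red&(z>.05)&(x<.8)&(y<.3)&(z<.25),20): print('red',rect(P[b]),P[b].mean(0),z[b].max())
to([*st(.005,.08),.20],SY+np.pi/2)
E
```

```text
clock: 33.8
ee_pos: [0.6181, 0.1634, 0.2511]
eef_rot: [-3.137, 0.161, -0.004]
wrist_force: [-1.0, -0.1, -0.0]
gripper_width: 0.265
clock: 34.6
ee_pos: [0.6996, 0.155, 0.3342]
eef_rot: [-3.137, 0.161, -0.003]
wrist_force: [-5.6, 1.5, 5.4]
gripper_width: 0.219
clock: 35.4
ee_pos: [0.6996, 0.1548, 0.402]
eef_rot: [-3.127, -0.296, -0.007]
wrist_force: [-0.3, -0.2, -0.4]
gripper_width: 0.601
red [697.4 144.4  67.9  12.5  83.4] [0.69596371 0.14371211 0.18775008] 0.19332415213433346
grasp [0.6995 0.1548 0.2536] shift_cm [-11.12   6.26   5.34] toolx 0.194 twist -1.274 tilt [0.002 0.   ] j6 -0.01
```

```bash
python3 -m jog '[0.6,0,0,0,-0.143, 0.6,0,0,0,-0.143, 0.6,0,0,0,-0.143, 0.6,0,0,0,-0.143, 0.6,0,0,0,-0.143, 0.6,0,0,0,-0.143, 0.6,0,0,0,-0.143, 0.6,0,0,0,-0.143]' 30
python3 -m jog '[0.6,0,0,0,-0.13, 0.6,-3,-3,0,0, 0.6,-3,-3,0,0, 0.6,-3,-3,0,0, 0.6,0,0,0,0, 0.6,0,0,0,0]' 30
python3 - <<'E'
from h import *
clips('wrist','w8',.075,.11,(.5,.8,-.2,.3))
p,d,P,h=snap('top','t2'); x,y,z=P[...,0],P[...,1],P[...,2]
m=rng(h,(100,100,40),(125,255,255))&(z>-.01)&(z<.04)&(x>.3)&(x<.65)&(y>.2)&(y<.6)
print('tray',rect(P[m]))
to([*st(.005,.08),.087],SY+np.pi/2)
E
```

```text
clock: 36.25
ee_pos: [0.699, 0.1547, 0.3986]
eef_rot: [-2.472, -1.938, 0.002]
wrist_force: [0.0, -0.1, 0.7]
gripper_width: 0.603
clock: 36.85
ee_pos: [0.599, 0.0751, 0.3992]
eef_rot: [-2.347, -2.088, -0.001]
wrist_force: [-0.1, 0.4, 0.5]
gripper_width: 0.598
clip [611.1  69.8 107.   39.2  -5.8] grasp at [0.6012 0.0708] top z 0.0866 5719
clip [602.7  -8.2 107.   37.5  -6.3] grasp at [ 0.5928 -0.0071] top z 0.0867 5728
clip [598.8 -88.6 107.6  38.1  -6. ] grasp at [ 0.5889 -0.0876] top z 0.0866 6079
tray [480.4 383.2 291.7 198.4  87.6]
grasp [0.6005 0.076  0.2527] shift_cm [-0.4   0.23 16.57] toolx 1.456 twist -0.012 tilt [0.001 0.   ] j6 -1.37
```

```bash
python3 -m jog '[0.6,-0.5,0.15,4.5,-0.012, 0.6,0,0,4.5,0, 0.6,0,0,4,0, 0.6,0,0,2.3,0, 0.6,0,0,1.1,0, 0.6,0,0,0,0, 0,0,0,0,0, 0,0,0,0,0]' 30
python3 -m jog '[0,0,0,0,0, 0,0,0,0,0, 0,0,0,-2,0, 0,0,0,-4,0, 0,0,0,-3,0, 0,0,0,0,0, 0,0,0,0,0]' 30
python3 - <<'E'
from h import *
to([.4888,.463,.14],np.radians(87.6))
E
```

```text
clock: 37.75
ee_pos: [0.6017, 0.0708, 0.2368]
eef_rot: [2.33, 2.104, 0.004]
wrist_force: [0.5, 1.4, -1.0]
gripper_width: 0.447
clock: 38.45
ee_pos: [0.6003, 0.0703, 0.3255]
eef_rot: [2.331, 2.105, 0.001]
wrist_force: [-0.3, 0.6, -1.7]
gripper_width: 0.453
grasp [0.6005 0.0703 0.1785] shift_cm [ 37.93 -15.11   3.84] toolx 1.469 twist -0.060 tilt [ 0.001 -0.   ] j6 -1.39
```

```bash
python3 -m jog '[0,3.8,-1.51,0,0, 0,4.3,-1.71,0,0, 0,4.3,-1.71,0,0, 0,4.3,-1.71,0,0, 0,4.3,-1.71,0.5,0, 0,4.3,-1.71,1,0, 0,4.3,-1.71,1,0, 0,4.3,-1.71,1,0]' 30
python3 -m jog '[0,3.9,-1.55,0,-0.06, 0,0,0,0,0, 0,0,0,0,0, 0,0,0,0,0]' 30
python3 - <<'E'
from h import *
to([.4888,.463,.0385],np.radians(87.6))
clips('wrist','w9',.08,.18,(.3,.7,.3,.6))
E
```

```text
clock: 39.25
ee_pos: [0.499, 0.4222, 0.2865]
eef_rot: [-2.331, -2.105, 0.008]
wrist_force: [1.4, 0.1, -1.6]
gripper_width: 0.449
clock: 39.65
ee_pos: [0.4891, 0.4605, 0.2882]
eef_rot: [2.268, 2.174, -0.006]
wrist_force: [-0.1, -0.6, -2.1]
gripper_width: 0.449
grasp [0.4887 0.46   0.1412] shift_cm [ 0.33  0.02 10.27] toolx 1.528 twist -0.001 tilt [-0.002 -0.003] j6 -0.81
clip [466.8 458.5  94.7  68.6  -4.1] grasp at [0.4568 0.4592] top z 0.1377 14992
clip [539.2 457.3  37.4  21.8  86.2] grasp at [0.5385 0.4473] top z 0.1381 2847
```

View pics/w9.png

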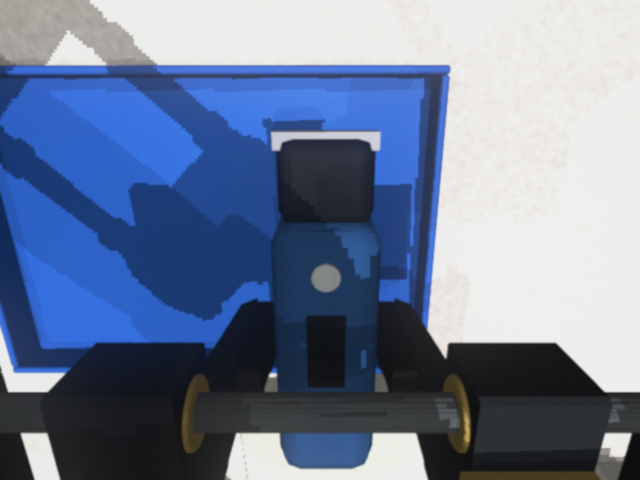

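The clipper is held square over the +y end of the tray. Lowering it.

```bash
python3 -m jog '[0,0.2,-0.3,3.5,0, 0,0,0,3.5,0, 0,0,0,1.8,0, 0,0,0,1.1,0, 0,0,0,0,0, 0,0,0,0,0, 0.62,0,0,0,0, 0.62,0,0,0,0]' 30
python3 -m jog '[0.62,0,0,0,0, 0.62,0,0,-2,0, 0.62,0,0,-4,0, 0.62,0,0,-4,0, 0.62,-3,1,-4,0, 0.62,-4.5,1,0,0, 0.62,-4.5,1,0,0, 0.62,-4.5,1,0,0]' 30
python3 - <<'E'
from h import *
clips('wrist',None,.03,.06,(.3,.7,.3,.6))
to([.5928,-.0078,.16],SY+np.pi/2)
E
```

```text
clock: 40.5
ee_pos: [0.4874, 0.4647, 0.1935]
eef_rot: [2.267, 2.174, 0.006]
wrist_force: [-0.5, 0.5, -0.2]
gripper_width: 0.605
clock: 41.3
ee_pos: [0.5195, 0.2967, 0.332]
eef_rot: [2.265, 2.175, 0.004]
wrist_force: [0.7, -0.2, -0.3]
gripper_width: 0.622
clip [496.8 462.4 109.1  39.2  -1.9] grasp at [0.4868 0.4627] top z 0.0364 7433
grasp [0.5205 0.2904 0.1844] shift_cm [-29.47   8.5    2.58] toolx 1.528 twist 0.060 tilt [ 0.002 -0.005] j6 -1.06
```

```bash
python3 -m jog '[0.6,-4.21,1.21,0,0, 0.6,-4.21,1.21,0,0, 0.6,-4.21,1.21,0,0, 0.6,-4.21,1.21,0,0, 0.6,-4.21,1.21,0,0, 0.6,-4.21,1.21,0,0, 0.6,-4.21,1.21,0,0.06, 0.6,0,0,0,0]' 30
python3 -m jog '[0.6,0,0,0,0, 0.6,0,0,0,0]' 30
python3 - <<'E'
from h import *
clips('wrist',None,.075,.11,(.5,.8,-.2,.3))
to([.5928,-.0078,.087],SY+np.pi/2)
E
```

```text
clock: 42.15
ee_pos: [0.5928, -0.0043, 0.3314]
eef_rot: [2.335, 2.097, 0.001]
wrist_force: [0.3, -0.1, -0.2]
gripper_width: 0.599
clock: 42.35
ee_pos: [0.5915, 0.0008, 0.3306]
eef_rot: [-2.33, -2.106, -0.001]
wrist_force: [1.2, 0.2, 0.5]
gripper_width: 0.594
clip [602.1  -9.6 107.2  39.6  -6.4] grasp at [ 0.5922 -0.0085] top z 0.0866 9030
clip [598.  -88.3 106.9  37.2  -5.9] grasp at [ 0.5881 -0.0873] top z 0.0867 8196
grasp [0.5914 0.0013 0.1835] shift_cm [-0.89  0.23  9.65] toolx 1.471 twist 0.003 tilt [-0.  0.] j6 -1.51
```

```bash
python3 -m jog '[0.6,-0.9,0.2,4,0, 0.6,0,0,3,0, 0.6,0,0,1.6,0, 0.6,0,0,1,0, 0.6,0,0,0,0, 0,0,0,0,0, 0,0,0,0,0, 0,0,0,0,0]' 30
python3 -m jog '[0,0,0,0,0, 0,0,0,-2,0, 0,0,0,-4,0, 0,0,0,-3,0, 0,0,0,0,0, 0,0,0,0,0]' 30
python3 - <<'E'
from h import *
to([.4854,.383,.15],np.radians(87.6))
E
```

```text
clock: 43.2
ee_pos: [0.5936, -0.009, 0.2361]
eef_rot: [2.33, 2.104, 0.004]
wrist_force: [1.2, 1.1, 1.4]
gripper_width: 0.455
clock: 43.8
ee_pos: [0.5926, -0.0094, 0.3245]
eef_rot: [2.331, 2.105, 0.001]
wrist_force: [-0.5, -0.0, -2.8]
gripper_width: 0.452
grasp [ 0.5927 -0.0095  0.1775] shift_cm [ 37.95 -14.68   2.73] toolx 1.469 twist -0.060 tilt [ 0.001 -0.   ] j6 -1.53
```

```bash
python3 -m jog '[0,3.8,-1.47,0,0, 0,4.3,-1.66,0,0, 0,4.3,-1.66,0,0, 0,4.3,-1.66,0,0, 0,4.3,-1.66,0.3,0, 0,4.3,-1.66,0.8,0, 0,4.3,-1.66,1,0, 0,4.3,-1.66,1,0]' 30
python3 -m jog '[0,4.0,-1.55,0,-0.06, 0,0,0,0,0, 0,0,0,0,0, 0,0,0,0,0]' 30
python3 - <<'E'
from h import *
to([.4854,.383,.0385],np.radians(87.6))
clips('wrist',None,.08,.18,(.3,.7,.2,.6))
E
```

```text
clock: 44.6
ee_pos: [0.4951, 0.3422, 0.29]
eef_rot: [-2.331, -2.105, 0.007]
wrist_force: [0.1, 0.0, -2.1]
gripper_width: 0.452
clock: 45.0
ee_pos: [0.4853, 0.3815, 0.2915]
eef_rot: [2.268, 2.174, -0.006]
wrist_force: [0.2, -0.6, -2.4]
gripper_width: 0.455
grasp [0.4849 0.3811 0.1445] shift_cm [ 0.22  0.07 10.6 ] toolx 1.528 twist -0.000 tilt [-0.003 -0.003] j6 -0.9
clip [463.6 383.5  99.   66.3 -21. ] grasp at [0.4543 0.3871] top z 0.1418 15120
clip [535.  378.2  37.6  22.9  87.6] grasp at [0.5346 0.3682] top z 0.1422 2965
```

Underside is about 0.109, so the drop to the tray floor is about 10.3 cm.

```bash
python3 -m jog '[0,0.1,0,3.5,0, 0,0,0,3.5,0, 0,0,0,2.1,0, 0,0,0,1.2,0, 0,0,0,0,0, 0,0,0,0,0, 0.62,0,0,0,0, 0.62,0,0,0,0]' 30
python3 -m jog '[0.62,0,0,0,0, 0.62,0,0,-2,0, 0.62,0,0,-4,0, 0.62,0,0,-4,0, 0.62,-3,1,-4,0, 0.62,-4.5,1,0,0, 0.62,-4.5,1,0,0, 0.62,-4.5,1,0,0]' 30
python3 - <<'E'
from h import *
clips('wrist',None,.03,.06,(.3,.7,.2,.6))
to([.5885,-.0875,.18],SY+np.pi/2)
E
```

```text
clock: 45.85
ee_pos: [0.4868, 0.3844, 0.1927]
eef_rot: [2.267, 2.174, 0.006]
wrist_force: [-0.2, -0.8, 0.2]
gripper_width: 0.602
clock: 46.65
ee_pos: [0.5188, 0.2166, 0.3314]
eef_rot: [2.265, 2.175, 0.004]
wrist_force: [1.1, -0.4, 0.2]
gripper_width: 0.621
clip [496.  381.7 108.7  39.1  -2.4] grasp at [0.486  0.3821] top z 0.0365 7487
clip [537.7 443.   25.6   4.8  10.4] grasp at [0.5279 0.4412] top z 0.0316 137
grasp [0.5199 0.2105 0.1838] shift_cm [-29.48   8.13   0.53] toolx 1.528 twist 0.060 tilt [ 0.002 -0.004] j6 -1.18
```

```bash
python3 -m jog '[0.6,-4.3,1.19,0,0, 0.6,-4.3,1.19,0,0, 0.6,-4.3,1.19,0,0, 0.6,-4.3,1.19,0,0, 0.6,-4.3,1.19,0,0, 0.6,-4.3,1.19,0,0, 0.6,-4.3,1.19,0,0.06, 0.6,0,0,0,0]' 30
python3 -m jog '[0.6,0,0,0,0, 0.6,0,0,0,0]' 30
python3 - <<'E'
from h import *
clips('wrist',None,.075,.11,(.5,.8,-.2,.3))
to([.5881,-.0878,.087],SY+np.pi/2)
E
```

```text
clock: 47.5
ee_pos: [0.5903, -0.0908, 0.3308]
eef_rot: [2.335, 2.097, 0.001]
wrist_force: [-0.2, -0.4, 0.6]
gripper_width: 0.596
clock: 47.7
ee_pos: [0.5891, -0.0855, 0.3298]
eef_rot: [-2.33, -2.106, -0.001]
wrist_force: [-0.5, 0.5, 0.2]
gripper_width: 0.6
clip [598.1 -89.9 107.8  39.7  -6.1] grasp at [ 0.5882 -0.0888] top z 0.0867 9156
grasp [ 0.589  -0.085   0.1827] shift_cm [-0.29 -0.06  9.57] toolx 1.471 twist 0.003 tilt [-0.  0.] j6 -1.66
```

```bash
python3 -m jog '[0.6,-0.35,0,4,0, 0.6,0,0,3,0, 0.6,0,0,1.5,0, 0.6,0,0,1,0, 0.6,0,0,0,0, 0,0,0,0,0, 0,0,0,0,0, 0,0,0,0,0]' 30
python3 -m jog '[0,0,0,0,0, 0,0,0,-2,0, 0,0,0,-4,0, 0,0,0,-3,0, 0,0,0,0,0, 0,0,0,0,0]' 30
python3 - <<'E'
from h import *
to([.482,.303,.15],np.radians(87.6))
E
```

```text
clock: 48.55
ee_pos: [0.5898, -0.0899, 0.2364]
eef_rot: [2.33, 2.104, 0.004]
wrist_force: [0.9, 0.9, 2.1]
gripper_width: 0.449
clock: 49.15
ee_pos: [0.5887, -0.0901, 0.3247]
eef_rot: [2.331, 2.105, 0.0]
wrist_force: [-0.7, 0.1, -2.3]
gripper_width: 0.452
grasp [ 0.5888 -0.0902  0.1777] shift_cm [ 38.03 -14.63   2.75] toolx 1.469 twist -0.060 tilt [ 0.001 -0.   ] j6 -1.66
```

```bash
python3 -m jog '[0,3.8,-1.46,0,0, 0,4.3,-1.65,0,0, 0,4.3,-1.65,0,0, 0,4.3,-1.65,0,0, 0,4.3,-1.65,0.3,0, 0,4.3,-1.65,0.8,0, 0,4.3,-1.65,1,0, 0,4.3,-1.65,1,0]' 30
python3 -m jog '[0,4.1,-1.6,0,-0.06, 0,0,0,0,0, 0,0,0,0,0, 0,0,0,0,0]' 30
python3 - <<'E'
from h import *
to([.482,.303,.0385],np.radians(87.6))
clips('wrist',None,.08,.18,(.3,.7,.1,.6))
E
```

```text
clock: 49.95
ee_pos: [0.4919, 0.2615, 0.2905]
eef_rot: [-2.331, -2.105, 0.007]
wrist_force: [0.8, -0.2, -1.1]
gripper_width: 0.45
clock: 50.35
ee_pos: [0.4817, 0.3019, 0.2919]
eef_rot: [-2.268, -2.174, 0.005]
wrist_force: [-0.1, 0.4, -2.6]
gripper_width: 0.45
grasp [0.4814 0.3016 0.1449] shift_cm [ 0.17  0.09 10.64] toolx 1.528 twist -0.000 tilt [-0.003 -0.002] j6 -1.01
clip [459.  308.   94.5  53.4  -2.3] grasp at [0.449  0.3084] top z 0.142 14899
clip [531.1 298.8  38.   21.3 -89.9] grasp at [0.5311 0.3088] top z 0.1423 2803
```

```bash
python3 -m jog '[0,0.05,0,3.5,0, 0,0,0,3.5,0, 0,0,0,2.1,0, 0,0,0,1.2,0, 0,0,0,0,0, 0,0,0,0,0, 0.62,0,0,0,0, 0.62,0,0,0,0]' 30
python3 -m jog '[0.62,0,0,0,0, 0.62,0,0,-2,0, 0.62,0,0,-4,0, 0.62,0,0,-4,0, 0.62,0,0,-4,0, 0.62,-4.5,0,-1,0, 0.62,-4.5,0,0,0, 0.62,-4.5,0,0,0]' 30
python3 -m jog '[0.62,-4.5,0,0,0, 0.62,-4.5,0,0,0, 0.62,-4.5,0,0,0, 0.62,-4.5,0,0,0, 0.62,-4.5,0,0,0, 0.62,-4.5,0,0,0, 0.62,-4.5,0,0,0, 0.62,0,0,0,0]' 30
python3 - <<'E'
from h import *
clips('side','s3',.02,.06,(.3,.7,.2,.6))
p,d,P,h=snap('top','t3'); x,y,z=P[...,0],P[...,1],P[...,2]
red=rng(h,(0,150,60),(6,255,255))|rng(h,(174,150,60),(180,255,255))
for b in blobs(red&(z>.05)&(x<.8)&(y<.3)&(z<.25),20): print('red',rect(P[b]),P[b].mean(0))
for b in blobs(rng(h,(20,100,80),(35,255,255))&(z>0)&(z<.2)&(x<.9),15): print('yellow',rect(P[b]))
E
```

```text
clock: 51.2
ee_pos: [0.4834, 0.304, 0.1928]
eef_rot: [2.267, 2.174, 0.006]
wrist_force: [1.3, -0.1, -0.3]
gripper_width: 0.608
clock: 52.0
ee_pos: [0.4765, 0.1677, 0.3426]
eef_rot: [2.264, 2.175, 0.005]
wrist_force: [1.0, 0.0, -0.3]
gripper_width: 0.622
clock: 52.8
ee_pos: [0.4632, -0.1504, 0.3418]
eef_rot: [2.271, 2.166, -0.0]
wrist_force: [0.2, 0.9, 0.0]
gripper_width: 0.623
clip [478.6 383.6 300.  201.2  87.2] grasp at [0.4781 0.3736] top z 0.028 978
clip [485.2 463.  134.3  47.4  -4.4] grasp at [0.4752 0.4638] top z 0.0375 500
clip [481.8 382.2 140.1  47.4  -1. ] grasp at [0.4718 0.3824] top z 0.0377 537
clip [480.7 301.4 132.1  44.5  -3.2] grasp at [0.4707 0.302 ] top z 0.0378 573
red [702.5 147.2  66.9  22.3  83.9] [0.70109217 0.14729923 0.18648996]
yellow [464.8 -34.6  27.3  17.7  89. ]
```

View pics/s3.png

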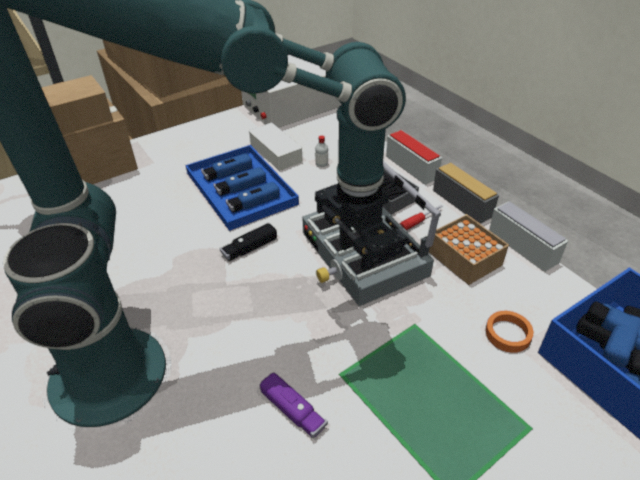

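View pics/t3.png

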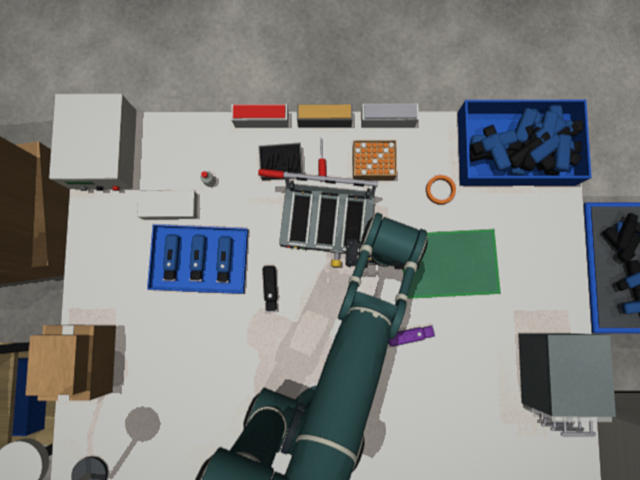

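The three clippers lie side by side in the tray at about (171,258), (197,258) and (224,260). The cradles are empty, the clamp is up, the knob is in and the bystanders haven't moved. Handing in.

```bash
python3 -c "
from workcell import ticket; print(ticket.sign_off())"
```

```text
the job is handed in; nothing more can be done
None
```

The job is done and handed in, with the arm's clock at about 53 s. All three blue clippers were seated blade-forward in their own cradles and the clamp was swung down. The knob was pulled out and pushed back in, the clamp was opened, and the clippers were laid in the blue tray.

What the checks showed:
- **Clamp down:** I measured the grip centre at about 0.100 m twice while it was closed. That puts the angle between about 0 and 0.03 rad (limit 0.08).
- **Knob:** it moved out 25 mm. After the push its head was within 0.3 mm of where it started.
- **Clamp open:** the last top view shows the grip above the hinge at z of about 0.18 m, so the clamp is upright.
- **Tray:** the clippers lie flat and right way up, about 80 mm apart, with tops at about 0.038 m. The side camera's outlines of the clippers were about 25 mm too long, because they ran into the tray's own blue. The wrist views of the first two and the final pictures agree on their positions.
- **Bystanders:** all look unmoved in the final pictures, though I did not measure them.

I saw no knocked clipper and no grip slip. No check failed.

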